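# Put a kiln prop away in a push-latch drawer

### The arm

A 6-joint arm with a two-finger parallel gripper is mounted at the origin on the work surface. World frame = base frame: x ahead of the robot, y to its left, z up, the work surface at z = 0. Lengths are in mm, angles in rad, forces in N, time in s.
With the tool pointing down it reaches from about 300 to 850 mm from the base axis. Payload 5.4 kg.
Tool frame: the origin (TCP) lies at the very end of the fingers, on their centre line; the grasp point (between the pads) lies 19 mm behind it; z points along the fingers, y is the line along which they close (so a half turn about z gives the same grasp; the last joint's range is limited). The gripper opens to 85 mm and grips with 20 to 120 N. Pads are 22 mm wide; open, the fingers measure 114 mm over their backs; the gripper's body (76 mm by 85 mm) begins 54 mm behind the grasp point. The pads swing forward as they close: fully open they stand 13 mm farther back than shut.
Start: joints at [-1.469, 0.158, 1.597, -0, 1.386, -0.21], TCP at [176.37, -547.266, 231.299] pointing down, gripper open.
Joint ranges: [-2.91, 2.91], [-0.94, 2.29], [0.18, 2.7], [-1.29, 4.43], [0.17, 2.64], [-3, 3]. Speed limits (rad/s): [2.57, 2.57, 3.14, 3.14, 3.14, 3.14].

### API

Orientations are given as a 3x3 rotation matrix whose columns are the frame's x, y, z axes.
In Python, from station import sensors, optics, job gives the robot as it stands.
- The arm moves only by the tool carry_out, never from a script. Its argument "series" is a list of rows, each an object of numbers: "tx", "ty", "tz": the shift along the tool's x, y, z in mm; "spin": the turn about the tool's z in rad. A call has 1 to 12 rows; each row is the pose to reach, as a shift and turn from the pose commanded when the call began, along the tool's axes at that moment; what a row does not reach only later rows make up. A row lasts 1/8 s, in which the tool goes at most 62.5 mm and 10.7 degrees, less where a joint would pass 70% of its speed; a pose out of reach is approached as far as the arm can. A call with a gripper value outside its range is refused whole. "hand" is the finger opening in mm, from 0 to 85.4, set as the call begins (left out, the last holds). The fingers move at their own pace and stop on an object; "newtons" is the grip in N (left out, the last holds). Time passes only in rows, so rows that repeat a pose let the fingers close. It gives the time, the measured TCP pose, the force, the opening and the grip force at its end, in the units of the state.
- sensors.get_state(): the state, without advancing time (a new reading comes with each control period).
- optics.read_camera(name): name is "scene" or "top" or "wrist"; returns the picture (420x560x3 uint8, red, green, blue); there is no depth.
- optics.calibration(name): a dict with "fx", "fy", "cx", "cy" (pixels), "eye" and "rotation" of the camera in the world; the wrist camera has in their place "T_tool_cam" (4x4, takes a point from camera to tool coordinates, whose origin is the TCP and whose axes are the flange's). Camera axes: x right, y down, z forward; pixel columns grow to the right and rows downward; lengths in mm; the calibration is good to about 2 mm. A picture is of the moment at which its call begins: read the wrist's pose just before it. calibration takes no time and is no camera call.
- job.job_done(): hands the job in; it is judged then, once.
The state is a dict: "time": time; "joint_positions": joint angles; "qd": joint speeds; "joint_torque": joint torques, N m; "ee_pos": TCP position; "ee_rot": TCP orientation; "force": force on the tool from outside, world axes, zero at the start; "wrist_torque": the same for the moment, N m; "gripper_width": finger opening in mm; "grip_force": force on a finger pad.
Only numpy, scipy, OpenCV 4.12 (cv2) and the standard library are available. Lean on these libraries where they do the work, as an engineer would, in place of code of your own. Each camera call takes 0.05 s, during which the arm holds its last target. There are 200 camera calls.

### The job

Press the front of the small bench drawer to release its push-push catch (even caught it stands some 4 cm proud of its case), so that it springs open, stand the short round kiln prop upright in it, then push the drawer shut until it catches again, leaving it caught with the prop inside. The catch is delicate: feel for its stop and never push on the drawer with more than 25 N. Leave everything else on the bench where it is.

Things in the scene. Friction and masses are not known exactly. Their poses are not given: they have to be found in the camera images.
- cabinet: fixed wooden one-drawer unit: carcass 220 deep (x), 200 wide (y), 68 high. Origin: at bench height, middle of the carcass's front edge; +x points into the unit, y across, z up. Its top board's underside is 60 above the bench. A stack of white plates, 116 across and 26 high, stands on top, centred 150 behind the front edge
- drawer: handleless drawer, sliding along the unit's x. Origin: bottom middle of its front's outer face, 7 above the bench; x points inward, z up. Front 190 wide, 56 high, 14 thick. Caught (as at the start) this face stands 41 to 45 before the carcass's front edge, unit by unit; released, a spring drives it out to 113 within about 1 s (5 N there, 9 N nearly shut). It follows a finger drawn straight back
- drawer_front (a point): centre of the front's flat outer face, axes as the drawer; press here. Push-push catch: push in beyond the caught position up to a firm stop (8 to 21 past it, unit by unit), then draw the finger back: this releases a caught drawer and catches an open one. It changes over only in the last 1 or 2 before the stop. Pushing takes up to 14 N, then at the stop rises steeply, 10 to 20 N per mm
- drawer_floor (a point): centre of the drawer's inner floor, axes as the drawer; 57 behind the front's outer face, 13 above the bench. The inside is 86 long (x), 150 wide (y); side and back walls rise 30 above this floor, the front 50. All of it is uncovered when the drawer has sprung out
- prop: the short round kiln prop to be put away: cream ceramic tube standing upright, outer diameter 36, bore 18, 32 tall, about 60 g; origin at the centre of its underside, z up
- tall_prop: round hollow kiln prop of the same cream ceramic, diameter 36, 75 tall; origin at the centre of its underside; a bystander
- square_prop: square solid kiln prop of the same ceramic, 38 x 38, 50 tall; origin at the centre of its underside; a bystander
- bowl: terracotta bowl, diameter 110, 45 tall; origin at the centre of its underside; a bystander
- mug: white mug, diameter 76, 85 tall; origin at the centre of its underside; a bystander
- jar: closed amber glass jar, diameter 64, 90 tall; origin at the centre of its underside; a bystander
- brush: glaze brush lying on the table; a bystander

How it is judged (in metres and radians):
On the way, in this order (a step that is already met when the one before it is completed fails the run):
1. the drawer has been released and has sprung out (x of drawer in the frame of cabinet below -0.095 m), for 0.2 s.
2. the short prop stands upright on the floor of the open drawer, let go (x of prop in the frame of drawer_floor between -0.03 and 0.03 m and y of prop in the frame of drawer_floor between -0.062 and 0.062 m and z of prop in the frame of drawer_floor between -0.005 and 0.006 m and angle between prop's own z axis and vertical below 0.2 rad and x of drawer in the frame of cabinet below -0.09 m and contact force between the fingers and prop below 0.1 N), for 0.2 s.
At the end, for the whole second after the job is handed in: the drawer is caught shut by itself (outer face less than 55 mm in front of the carcass's front edge) and at rest, with the short prop standing upright (within 0.2 rad) on its floor, its centre within 30 mm (x) and 62 mm (y) of the floor's centre, at rest and released (x of prop in the frame of drawer_floor between -0.03 and 0.03 m and y of prop in the frame of drawer_floor between -0.062 and 0.062 m and z of prop in the frame of drawer_floor between -0.005 and 0.006 m and angle between prop's own z axis and vertical below 0.2 rad and x of drawer in the frame of cabinet above -0.055 m and linear speed of drawer below 0.01 m/s and linear speed of prop below 0.02 m/s); the robot touches nothing.
It fails at once if the drawer is pushed with more than 25 N (contact force between any of the arm, the fingers and drawer above 25 N).
It fails at once if another thing on the bench is moved by more than 30 mm (distance of any of tall_prop, square_prop, bowl, mug, jar, brush from where it was at the start of the episode above 0.03 m).
It also fails if it takes over 72 s, if anything falls off the work surface, if the arm or the gripper's body presses on something with over 40 N, if the wrist force passes 120 N, or if a joint passes its speed limit or range.

## Working session

There is one attempt and no reset: what is moved stays moved. The work goes in short steps, Python scripts to look and compute and a tool call to move; the robot and the scene stay as the last step left them, time stands still between calls to the robot, and variables do not carry over. Pictures are saved under pics/ and viewed, at most 10 in all, crops included, and the job is handed in when it is done.

Besides the shell and the picture viewer there is one more tool, called after ">>>" as name(argument=value, ...), one argument or row to a line, values as JSON. carry_out: Moves the arm, as the interface text tells. Its arguments: {"type":"object","properties":{"series":{"type":"array"},"hand":{"type":"number"},"newtons":{"type":"number"}},"required":["series"]}

```bash
mkdir -p pics; cat > h.py <<'E'
import numpy as np, cv2
from station import sensors, optics, job
def save(n,f):
    im=optics.read_camera(n); cv2.imwrite('pics/'+f,im[:,:,::-1]); return im
def ray(n,u,v,z,st=None):
    c=optics.calibration(n)
    d=np.array([(u-c['cx'])/c['fx'],(v-c['cy'])/c['fy'],1.])
    if 'eye' in c: R=np.array(c['rotation']);e=np.array(c['eye'])
    else:
        T=np.array(c['T_tool_cam']);Rt=np.array(st['ee_rot']);R=Rt@T[:3,:3];e=Rt@T[:3,3]+np.array(st['ee_pos'])
    d=R@d
    return e+d*(z-e[2])/d[2]
E
python3 - <<'E'
from h import *
a=save('top','top1.png');b=save('scene','scene1.png')
cv2.imwrite('pics/both.png',np.hstack([a,b])[:,:,::-1])
for n in('top','scene','wrist'):print(n,optics.calibration(n))
print(sensors.get_state())
E
```

```text
top {'fx': 403.3970357020927, 'fy': 403.3970357020927, 'cx': 279.8958464230653, 'cy': 209.14039421774908, 'eye': array([456.59842473,  36.15288859, 959.04839425]), 'rotation': array([[ 0.01824515, -0.98344355,  0.1802939 ],
       [-0.99972641, -0.0205839 , -0.01110934],
       [ 0.01463657, -0.18004188, -0.98355005]])}
scene {'fx': 470.32746947993854, 'fy': 470.32746947993854, 'cx': 276.16509054535567, 'cy': 207.68642898866483, 'eye': array([1264.79451212, -314.83687461,  806.28971454]), 'rotation': array([[ 0.44493965,  0.63858634, -0.62788231],
       [ 0.89553347, -0.31180487,  0.31748627],
       [ 0.00696564, -0.70355185, -0.71060979]])}
wrist {'fx': 357.040736710326, 'fy': 357.040736710326, 'cx': 277.82625714100885, 'cy': 213.62051727479428, 'T_tool_cam': array([[-8.44908770e-05, -9.48209464e-01, -3.17645722e-01,
         8.33361243e+01],
       [ 9.99999986e-01, -3.38581730e-05, -1.64920325e-04,
         7.47725063e-01],
       [ 1.45624109e-04, -3.17645732e-01,  9.48209454e-01,
        -1.42012494e+02],
       [ 0.00000000e+00,  0.00000000e+00,  0.00000000e+00,
         1.00000000e+00]])}
{'time': 0.1, 'joint_positions': array([-1.46910384e+00,  1.59015075e-01,  1.59812614e+00,  6.95222485e-06,
        1.38620340e+00, -2.10111188e-01]), 'qd': array([-0.00012752, -0.00111819, -0.00381114,  0.00032983,  0.00051245,
       -0.00112961]), 'joint_torque': array([-5.89077645e-04, -3.96987820e+01, -3.32340109e+01, -3.16690512e-04,
        4.12360998e-03, -5.27899942e-06]), 'ee_pos': array([ 176.31470632, -546.72191541,  230.3891046 ]), 'ee_rot': array([[ 9.51782218e-01,  3.06774477e-01, -1.71056093e-04],
       [ 3.06774299e-01, -9.51780694e-01,  1.74360899e-03],
       [ 3.72086849e-04, -1.71201165e-03, -9.99998465e-01]]), 'force': array([ 0.6458984 ,  0.90331261, -0.49576922]), 'wrist_torque': array([-0.00454034,  0.03974123, -0.06334159]), 'grip_force': 0.0, 'gripper_width': 85.61508994973013}
```

View pics/top1.png

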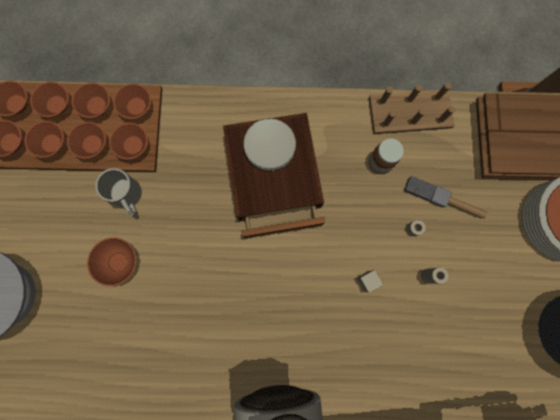

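View pics/scene1.png

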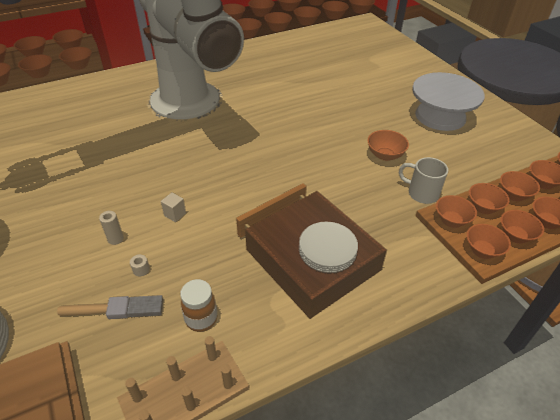

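The top view shows the drawer front as an orange bar from (242,234) to (325,222), facing the robot. The short prop is at (417,228), the tall prop at (438,276) and the square prop at (371,281). The scene view agrees: the short prop is at (140,265).

```bash
python3 - <<'E'
from h import *
a=cv2.imread('pics/top1.png'); hsv=cv2.cvtColor(a,cv2.COLOR_BGR2HSV)
for p in [(283,229),(270,190),(300,250),(412,225),(417,228),(395,250)]: print(p,hsv[p[1],p[0]])
# front bar
m=cv2.inRange(hsv,(3,120,60),(14,255,255)); k=np.zeros_like(m); k[205:245,230:335]=m[205:245,230:335]
n,l,s,c=cv2.connectedComponentsWithStats(k); i=1+np.argmax(s[1:,4]); print(s[i])
r=cv2.minAreaRect(np.argwhere(l==i)[:,::-1].astype(np.float32)); b=cv2.boxPoints(r); print(r)
for u,v in b: print('bar',(u,v),ray('top',u,v,63).round(1))
# carcass: dark
m=cv2.inRange(hsv,(0,60,0),(179,255,75)); k=np.zeros_like(m); k[105:225,215:330]=m[105:225,215:330]
n,l,s,c=cv2.connectedComponentsWithStats(k); i=1+np.argmax(s[1:,4]); print(s[i])
r=cv2.minAreaRect(np.argwhere(l==i)[:,::-1].astype(np.float32)); b=cv2.boxPoints(r); print(r)
for u,v in b: print('carc',(u,v),ray('top',u,v,68).round(1))
# prop
m=cv2.inRange(hsv,(0,0,110),(179,80,255)); k=np.zeros_like(m); k[212:245,400:432]=m[212:245,400:432]
n,l,s,c=cv2.connectedComponentsWithStats(k); i=1+np.argmax(s[1:,4]); print(s[i],c[i], ray('top',*c[i],32).round(1))
for nm,p,z in [('tall',(439,275),75),('sq',(371,281),50),('jar',(390,152),90)]: print(nm,ray('top',*p,z).round(1))
cr=np.hstack([cv2.resize(a[200:245,225:335],None,fx=5,fy=5,interpolation=0),cv2.resize(a[205:250,395:445],None,fx=5,fy=5,interpolation=0)]);cv2.imwrite('pics/cr.png',cr)
E
```

```text
(283, 229) [ 13 151  91]
(270, 190) [ 10 176  61]
(300, 250) [ 19 102 130]
(412, 225) [ 20  54 152]
(417, 228) [20 88 61]
(395, 250) [ 19 102 143]
[242 217  83  20 513]
((282.7203063964844, 226.34732055664062), (6.689501762390137, 83.18644714355469), 80.3947982788086)
bar (np.float32(241.15207), np.float32(229.98962)) [571.7 111.7  63. ]
bar (np.float32(323.17233), np.float32(216.10928)) [606.9 -71.8  63. ]
bar (np.float32(324.28854), np.float32(222.70502)) [591.9 -74.3  63. ]
bar (np.float32(242.26828), np.float32(236.58536)) [557.  108.7  63. ]
[ 224  113   99  109 5993]
((272.7337951660156, 170.64730834960938), (104.13101196289062, 88.7947006225586), 81.02737426757812)
carc (np.float32(220.75946), np.float32(126.14325)) [813.5 167.4  68. ]
carc (np.float32(308.4676), np.float32(112.29462)) [852.8 -36.9  68. ]
carc (np.float32(324.70813), np.float32(215.15137)) [608.3 -74.7  68. ]
carc (np.float32(237.0), np.float32(229.0)) [573.1 120.6  68. ]
[411 220  15  15 144] [417.98611111 226.93055556] [ 591.1 -296.7   32. ]
tall [ 480.2 -322.6   75. ]
sq [ 464.9 -179.9   50. ]
jar [ 752.3 -219.9   90. ]
```

View pics/cr.png

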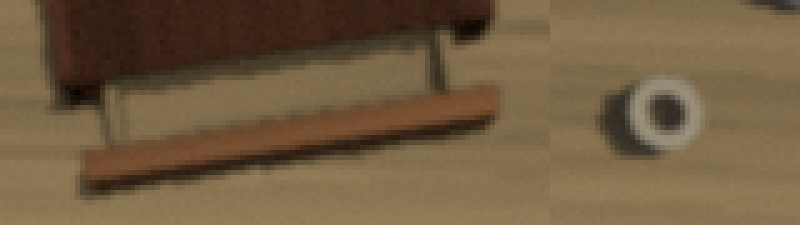

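>>> carry_out(
  series=[
    {"tx": 25,"ty": -20,"spin": 0.02},
    {"tx": 65,"ty": -53,"spin": 0.05},
    {"tx": 112,"ty": -92,"spin": 0.09},
    {"tx": 160,"ty": -131,"spin": 0.122},
    {"tx": 208,"ty": -171,"spin": 0.122},
    {"tx": 256,"ty": -210,"spin": 0.122},
    {"tx": 304,"ty": -250,"spin": 0.122},
    {"tx": 352,"ty": -289,"spin": 0.122},
    {"tx": 400,"ty": -329,"spin": 0.122,"tz": 20},
    {"tx": 448,"ty": -368,"spin": 0.122,"tz": 50},
    {"tx": 490,"ty": -403,"spin": 0.122,"tz": 75},
    {"tx": 511,"ty": -420,"spin": 0.122,"tz": 80},
  ],
  hand=0,
  newtons=40,
)

```text
schema error: expected keys tx, ty, tz, spin
```

```bash
python3 - <<'E'
from h import *
st=sensors.get_state(); save('wrist','w1.png'); print(st['ee_pos'],st['ee_rot'],st['force'],st['gripper_width'],st['time'])
E
```

```text
[ 176.31470632 -546.72191541  230.3891046 ] [[ 9.51782218e-01  3.06774477e-01 -1.71056093e-04]
 [ 3.06774299e-01 -9.51780694e-01  1.74360899e-03]
 [ 3.72086849e-04 -1.71201165e-03 -9.99998465e-01]] [ 0.6458984   0.90331261 -0.49576922] 85.61508994973013 0.1
```

View pics/w1.png

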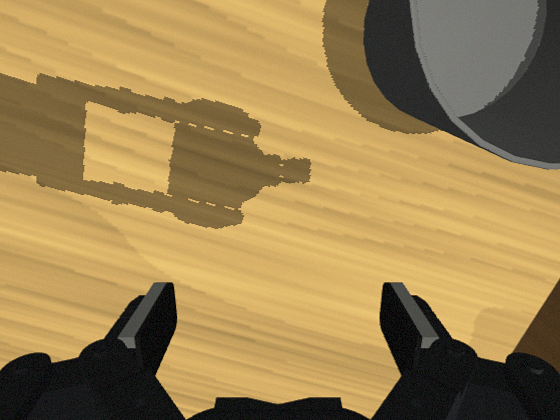

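The call was refused because every row needs all four keys. The picture still shows the start view: bench and open fingers only.

>>> carry_out(
  series=[
    {"tx": 25,"ty": -20,"tz": 0,"spin": 0.02},
    {"tx": 65,"ty": -53,"tz": 0,"spin": 0.05},
    {"tx": 112,"ty": -92,"tz": 0,"spin": 0.09},
    {"tx": 160,"ty": -131,"tz": 0,"spin": 0.122},
    {"tx": 208,"ty": -171,"tz": 0,"spin": 0.122},
    {"tx": 256,"ty": -210,"tz": 0,"spin": 0.122},
    {"tx": 304,"ty": -250,"tz": 0,"spin": 0.122},
    {"tx": 352,"ty": -289,"tz": 0,"spin": 0.122},
    {"tx": 400,"ty": -329,"spin": 0.122,"tz": 20},
    {"tx": 448,"ty": -368,"spin": 0.122,"tz": 50},
    {"tx": 490,"ty": -403,"spin": 0.122,"tz": 75},
    {"tx": 511,"ty": -420,"spin": 0.122,"tz": 80},
  ],
  hand=0,
  newtons=40,
)

```text
time: 1.65
ee_pos: [533.2, 12.0, 148.9]
ee_rot: [[0.982, 0.191, -0.004], [0.191, -0.982, 0.001], [-0.004, -0.002, -1.0]]
force: [-0.7, -1.0, 0.2]
gripper_width: -0.2
grip_force: 0.0
```

```bash
python3 - <<'E'
from h import *
st=sensors.get_state(); save('wrist','w2.png'); print(st['ee_pos'],st['force'],st['time'])
E
```

```text
[533.22248707  11.97426402 148.85041986] [-0.69344054 -0.97910969  0.19311843] 1.65
```

View pics/w2.png

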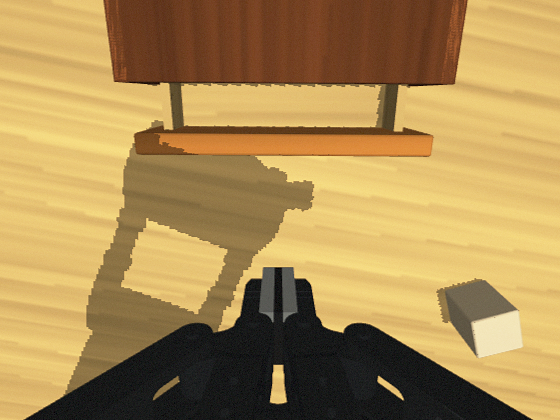

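The wrist view shows the drawer front square to the image rows. The outer top edge of the front is at row 155, columns 135–433, and the carcass front edge is at row 82.

```bash
python3 - <<'E'
from h import *
st=sensors.get_state()
R=np.array(st['ee_rot']);p=np.array(st['ee_pos'])
for u,v,z in [(136,154.5,63),(432,156,63),(136,134,63),(433,134,63),(114,81,68),(456,84,68)]:
    q=ray('wrist',u,v,z,st); print(u,v,q.round(1),'tool',(R.T@(q-p)).round(1))
E
```

```text
136 154.5 [562.9 111.7  63. ] tool [ 46.8 -90.   85.9]
432 156 [598.2 -73.6  63. ] tool [46.  98.7 85.2]
136 134 [575.8 112.6  63. ] tool [ 59.7 -88.3  85.9]
433 134 [611.4 -69.7  63. ] tool [59.7 97.4 85.2]
114 81 [604.8 125.4  68. ] tool [ 90.6 -95.4  80.8]
456 84 [641.5 -71.3  68. ] tool [ 89.  104.8  80.1]
```

>>> carry_out(
  series=[
    {"tx": 0,"ty": 4.5,"tz": 30,"spin": 0},
    {"tx": 0,"ty": 4.5,"tz": 70,"spin": 0},
    {"tx": 0,"ty": 4.5,"tz": 105,"spin": 0},
    {"tx": 5,"ty": 4.5,"tz": 122,"spin": 0},
    {"tx": 15,"ty": 4.5,"tz": 122,"spin": 0},
    {"tx": 22,"ty": 4.5,"tz": 122,"spin": 0},
    {"tx": 27,"ty": 4.5,"tz": 122,"spin": 0},
    {"tx": 30,"ty": 4.5,"tz": 122,"spin": 0},
    {"tx": 32,"ty": 4.5,"tz": 122,"spin": 0},
    {"tx": 34,"ty": 4.5,"tz": 122,"spin": 0},
    {"tx": 34,"ty": 4.5,"tz": 122,"spin": 0},
    {"tx": 34,"ty": 4.5,"tz": 122,"spin": 0},
  ],
)

```text
time: 3.2
ee_pos: [567.3, 11.1, 29.2]
ee_rot: [[0.982, 0.189, -0.002], [0.189, -0.982, -0.0], [-0.002, -0.0, -1.0]]
force: [-5.7, -1.7, 4.3]
gripper_width: -0.2
grip_force: 2.6
```

>>> carry_out(
  series=[
    {"tx": 1,"ty": 0,"tz": 0,"spin": 0},
    {"tx": 2,"ty": 0,"tz": 0,"spin": 0},
    {"tx": 3,"ty": 0,"tz": 0,"spin": 0},
    {"tx": 3,"ty": 0,"tz": 0,"spin": 0},
  ],
)

```text
time: 3.7
ee_pos: [569.5, 11.6, 29.2]
ee_rot: [[0.982, 0.189, -0.004], [0.189, -0.982, -0.0], [-0.004, -0.0, -1.0]]
force: [-8.5, -1.9, 7.6]
gripper_width: 0.2
grip_force: 4.4
```

>>> carry_out(
  series=[
    {"tx": 1,"ty": 0,"tz": 0,"spin": 0},
    {"tx": 2,"ty": 0,"tz": 0,"spin": 0},
    {"tx": 2,"ty": 0,"tz": 0,"spin": 0},
  ],
)

```text
time: 4.08
ee_pos: [571.4, 11.9, 29.2]
ee_rot: [[0.982, 0.189, -0.004], [0.189, -0.982, -0.0], [-0.004, -0.0, -1.0]]
force: [-9.1, -2.1, 7.4]
gripper_width: 0.2
grip_force: 4.5
```

>>> carry_out(
  series=[
    {"tx": 1,"ty": 0,"tz": 0,"spin": 0},
    {"tx": 2,"ty": 0,"tz": 0,"spin": 0},
    {"tx": 2,"ty": 0,"tz": 0,"spin": 0},
  ],
)

```text
time: 4.45
ee_pos: [573.5, 12.3, 29.2]
ee_rot: [[0.982, 0.189, -0.004], [0.189, -0.982, -0.0], [-0.004, -0.0, -1.0]]
force: [-7.5, -2.4, 6.1]
gripper_width: 0.5
grip_force: 4.2
```

>>> carry_out(
  series=[
    {"tx": 0.7,"ty": 0,"tz": 0,"spin": 0},
    {"tx": 0.7,"ty": 0,"tz": 0,"spin": 0},
  ],
)

```text
time: 4.7
ee_pos: [574.2, 12.4, 29.2]
ee_rot: [[0.982, 0.189, -0.004], [0.189, -0.982, -0.0], [-0.004, -0.0, -1.0]]
force: [-8.8, -2.4, 6.1]
gripper_width: -0.0
grip_force: 4.1
```

>>> carry_out(
  series=[
    {"tx": 0.5,"ty": 0,"tz": 0,"spin": 0},
    {"tx": 0.9,"ty": 0,"tz": 0,"spin": 0},
  ],
)

```text
time: 4.95
ee_pos: [574.9, 12.5, 29.1]
ee_rot: [[0.982, 0.189, -0.004], [0.189, -0.982, -0.0], [-0.004, -0.0, -1.0]]
force: [-9.4, -2.7, 6.8]
gripper_width: 0.0
grip_force: 4.6
```

>>> carry_out(
  series=[
    {"tx": 0.4,"ty": 0,"tz": 0,"spin": 0},
    {"tx": 0.7,"ty": 0,"tz": 0,"spin": 0},
  ],
)

```text
time: 5.2
ee_pos: [575.6, 12.7, 29.2]
ee_rot: [[0.982, 0.189, -0.004], [0.189, -0.982, -0.0], [-0.004, -0.0, -1.0]]
force: [-8.2, -3.4, 6.8]
gripper_width: 0.2
grip_force: 4.7
```

>>> carry_out(
  series=[
    {"tx": 0.5,"ty": 0,"tz": 0,"spin": 0},
    {"tx": 0.9,"ty": 0,"tz": 0,"spin": 0},
  ],
)

```text
time: 5.45
ee_pos: [576.4, 12.8, 29.2]
ee_rot: [[0.982, 0.189, -0.004], [0.189, -0.982, -0.0], [-0.004, -0.0, -1.0]]
force: [-9.0, -1.7, 7.1]
gripper_width: -0.2
grip_force: 4.7
```

>>> carry_out(
  series=[
    {"tx": 0.4,"ty": 0,"tz": 0,"spin": 0},
    {"tx": 0.7,"ty": 0,"tz": 0,"spin": 0},
  ],
)

```text
time: 5.7
ee_pos: [576.8, 12.9, 29.2]
ee_rot: [[0.982, 0.189, -0.005], [0.189, -0.982, -0.001], [-0.005, -0.0, -1.0]]
force: [-10.9, -3.2, 9.3]
gripper_width: 0.2
grip_force: 5.4
```

>>> carry_out(
  series=[
    {"tx": 0.3,"ty": 0,"tz": 0,"spin": 0},
    {"tx": 0.5,"ty": 0,"tz": 0,"spin": 0},
  ],
)

```text
time: 5.95
ee_pos: [577.0, 12.9, 29.2]
ee_rot: [[0.982, 0.189, -0.006], [0.189, -0.982, -0.001], [-0.006, -0.0, -1.0]]
force: [-11.0, -3.8, 9.5]
gripper_width: 0.1
grip_force: 6.1
```

>>> carry_out(
  series=[
    {"tx": 0.3,"ty": 0,"tz": 0,"spin": 0},
    {"tx": 0.5,"ty": 0,"tz": 0,"spin": 0},
  ],
)

```text
time: 6.2
ee_pos: [577.1, 13.0, 29.2]
ee_rot: [[0.982, 0.189, -0.007], [0.189, -0.982, -0.001], [-0.007, -0.001, -1.0]]
force: [-13.0, -3.4, 10.7]
gripper_width: -0.1
grip_force: 6.9
```

At the stop (about 17 N in all). Drawing back.

>>> carry_out(
  series=[
    {"tx": -3,"ty": 0,"tz": 0,"spin": 0},
    {"tx": -10,"ty": 0,"tz": 0,"spin": 0},
    {"tx": -22,"ty": 0,"tz": 0,"spin": 0},
    {"tx": -37,"ty": 0,"tz": 0,"spin": 0},
    {"tx": -52,"ty": 0,"tz": 0,"spin": 0},
    {"tx": -67,"ty": 0,"tz": 0,"spin": 0},
    {"tx": -82,"ty": 0,"tz": 0,"spin": 0},
    {"tx": -97,"ty": 0,"tz": 0,"spin": 0},
    {"tx": -112,"ty": 0,"tz": -15,"spin": 0},
    {"tx": -122,"ty": 0,"tz": -60,"spin": 0},
    {"tx": -122,"ty": 0,"tz": -110,"spin": 0},
    {"tx": -122,"ty": 0,"tz": -150,"spin": 0},
  ],
  hand=60,
)

```text
time: 7.7
ee_pos: [460.8, -9.6, 181.6]
ee_rot: [[0.982, 0.188, 0.003], [0.188, -0.982, -0.0], [0.003, 0.001, -1.0]]
force: [0.2, -0.2, 0.7]
gripper_width: 60.1
grip_force: 0.0
```

```bash
python3 - <<'E'
from h import *
st=sensors.get_state(); a=save('wrist','w3.png'); b=save('top','top2.png')
cv2.imwrite('pics/c3.png',np.hstack([a[:,:,::-1][:,100:500],b[:,:,::-1][60:480,160:480][:360]]) if 0 else np.hstack([cv2.resize(a,(400,300)),cv2.resize(b[100:320,200:490],(400,300))])[:,:,::-1])
print(st['ee_pos'],st['ee_rot'],st['force'],st['time'])
E
```

```text
[460.7530015   -9.58446152 181.57216191] [[ 9.82075266e-01  1.88457482e-01  3.45680981e-03]
 [ 1.88459937e-01 -9.82080799e-01 -3.96035662e-04]
 [ 3.32023065e-03  1.04040699e-03 -9.99993947e-01]] [ 0.24150933 -0.20643109  0.68213099] 7.7
```

View pics/c3.png

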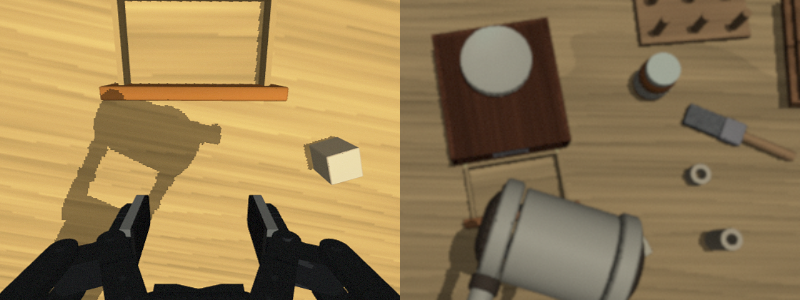

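The drawer has sprung open: the left half shows its front's outer edge at row ~100 and the inside uncovered. Everything else is in place. Next I move above the short prop.

>>> carry_out(
  series=[
    {"tx": 5,"ty": 25,"tz": 0,"spin": 0},
    {"tx": 18,"ty": 75,"tz": 0,"spin": 0},
    {"tx": 32,"ty": 130,"tz": 0,"spin": 0},
    {"tx": 45,"ty": 185,"tz": 0,"spin": 0},
    {"tx": 58,"ty": 240,"tz": 10,"spin": 0},
    {"tx": 68,"ty": 285,"tz": 30,"spin": 0},
    {"tx": 74,"ty": 307,"tz": 50,"spin": 0},
    {"tx": 74,"ty": 307,"tz": 50,"spin": 0},
    {"tx": 74,"ty": 307,"tz": 50,"spin": 0},
  ],
)

```text
time: 8.93
ee_pos: [590.5, -296.2, 129.2]
ee_rot: [[0.982, 0.189, -0.0], [0.189, -0.982, 0.001], [0.0, -0.001, -1.0]]
force: [0.9, 0.2, 0.2]
gripper_width: 59.9
grip_force: 0.0
```

```bash
python3 - <<'E'
from h import *
st=sensors.get_state(); a=save('wrist','w4.png')
R=np.array(st['ee_rot']);p=np.array(st['ee_pos']); print(p,st['time'])
b=a[:,:,::-1].copy(); hsv=cv2.cvtColor(b,cv2.COLOR_BGR2HSV)
m=cv2.inRange(hsv,(0,0,120),(179,90,255))
n,l,s,c=cv2.connectedComponentsWithStats(m)
for i in range(1,n):
    if s[i,4]>300:
        q=ray('wrist',*c[i],32,st); print(s[i],c[i],q.round(1),(R.T@(q-p)).round(1))
# where prop would be expected
E
```

```text
[ 590.52820465 -296.15053     129.2276148 ] 8.925
[ 277   17  109  105 5015] [330.69451645  70.73818544] [ 692.2 -310.6   32. ] [97.2 33.4 97.2]
[ 355   76   78   80 3386] [393.58328411 115.78499705] [ 673.6 -356.9   32. ] [70.  75.4 97.2]
[ 254  190   50   47 1279] [278.68100078 212.31665364] [ 594.9 -296.4   32. ] [ 4.2  1.1 97.2]
[ 64 322  56  22 505] [ 95.58613861 332.80990099] [ 468.1 -172.4   32. ] [ -96.8 -144.6   97.3]
[ 265  368   50   36 1019] [288.6437684 384.4357213] [ 446.7 -333.6   32. ] [-148.3    9.6   97.2]
```

View pics/w4.png

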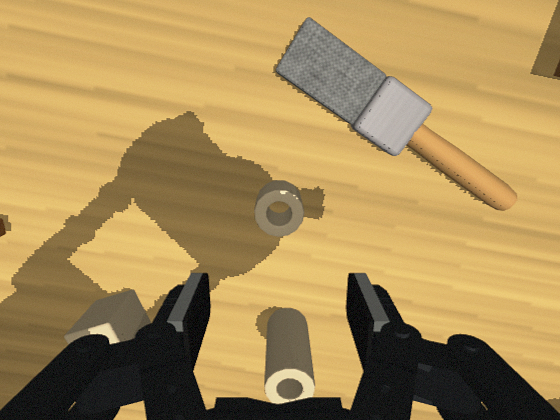

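The wrist view shows the short prop's ring at (279,212), centred between the fingers to within 4 mm.

>>> carry_out(
  series=[
    {"tx": 4,"ty": 1,"tz": 15,"spin": 0},
    {"tx": 4,"ty": 1,"tz": 50,"spin": 0},
    {"tx": 4,"ty": 1,"tz": 85,"spin": 0},
    {"tx": 4,"ty": 1,"tz": 108,"spin": 0},
    {"tx": 4,"ty": 1,"tz": 118,"spin": 0},
    {"tx": 4,"ty": 1,"tz": 123,"spin": 0},
    {"tx": 4,"ty": 1,"tz": 123,"spin": 0},
    {"tx": 4,"ty": 1,"tz": 123,"spin": 0},
  ],
)

```text
time: 9.98
ee_pos: [595.5, -297.9, 7.6]
ee_rot: [[0.982, 0.189, 0.002], [0.189, -0.982, -0.001], [0.002, 0.002, -1.0]]
force: [-0.7, 0.2, -0.3]
gripper_width: 60.1
grip_force: 0.0
```

>>> carry_out(
  series=[
    {"tx": 0,"ty": 0,"tz": 0,"spin": 0},
    {"tx": 0,"ty": 0,"tz": 0,"spin": 0},
    {"tx": 0,"ty": 0,"tz": 0,"spin": 0},
    {"tx": 0,"ty": 0,"tz": 0,"spin": 0},
    {"tx": 0,"ty": 0,"tz": 0,"spin": 0},
    {"tx": 0,"ty": 0,"tz": 0,"spin": 0},
  ],
  hand=20,
  newtons=30,
)

```text
time: 10.72
ee_pos: [595.2, -297.6, 7.3]
ee_rot: [[0.982, 0.189, 0.001], [0.189, -0.982, -0.001], [0.001, 0.001, -1.0]]
force: [-1.3, 0.9, 5.2]
gripper_width: 36.0
grip_force: 30.2
```

```bash
python3 - <<'E'
from h import *
# state at w3
p=np.array([460.753,-9.584,181.572]);R=np.array([[.982075,.188457,.003457],[.18846,-.982081,-.000396],[.00332,.00104,-.99999]])
st=dict(ee_pos=p,ee_rot=R)
a=cv2.imread('pics/w3.png');hsv=cv2.cvtColor(a,cv2.COLOR_BGR2HSV)
m=cv2.inRange(hsv,(5,170,120),(15,255,255)); m[:100]=0;m[160:]=0
ys,xs=np.nonzero(m);print(xs.min(),xs.max(),ys.min(),ys.max())
for u in (180,280,380):
    v=np.nonzero(m[:,u])[0];print(u,v.min(),v.max())
    for z,vv in((63,v.min()),(63,v.max())):
        print(ray('wrist',u,vv,z,st).round(1))
for u in (xs.min(),xs.max()):
    v=np.median(ys[np.abs(xs-u)<4]); print(u,v,ray('wrist',u,v,63,st).round(1))
E
```

```text
140 402 121 140
180 121 139
[512.3  70.3  63. ]
[499.8  69.   63. ]
280 122 140
[5.25e+02 5.00e-01 6.30e+01]
[512.6  -1.9  63. ]
380 122 140
[538.3 -69.2  63. ]
[526.2 -72.6  63. ]
140 127.0 [502.8  97.8  63. ]
402 130.0 [535.9 -86.1  63. ]
```

>>> carry_out(
  series=[
    {"tx": 0,"ty": 0,"tz": -15,"spin": 0},
    {"tx": 0,"ty": 0,"tz": -45,"spin": 0},
    {"tx": 0,"ty": 0,"tz": -80,"spin": 0},
    {"tx": 3,"ty": -25,"tz": -110,"spin": 0},
    {"tx": 8,"ty": -70,"tz": -120,"spin": 0},
    {"tx": 13,"ty": -120,"tz": -120,"spin": 0},
    {"tx": 18,"ty": -170,"tz": -120,"spin": 0},
    {"tx": 23,"ty": -220,"tz": -120,"spin": 0},
    {"tx": 28,"ty": -265,"tz": -120,"spin": 0},
    {"tx": 31,"ty": -300,"tz": -115,"spin": 0},
    {"tx": 32.5,"ty": -313,"tz": -100,"spin": 0},
    {"tx": 32.5,"ty": -313,"tz": -90,"spin": 0},
  ],
)

```text
time: 12.22
ee_pos: [567.0, 16.5, 95.2]
ee_rot: [[0.982, 0.19, -0.001], [0.19, -0.982, -0.0], [-0.001, -0.0, -1.0]]
force: [0.8, 0.6, -1.0]
gripper_width: 35.9
grip_force: 30.2
```

```bash
python3 - <<'E'
from h import *
st=sensors.get_state(); a=save('wrist','w5.png'); b=save('scene','s5.png')
cv2.imwrite('pics/c5.png',np.hstack([cv2.resize(a,(400,300)),cv2.resize(b[130:310,200:440],(400,300))])[:,:,::-1])
print(st['ee_pos'],st['gripper_width'],st['force'],st['time'])
E
```

```text
[566.98323807  16.46581525  95.16760725] 35.93586650672307 [ 0.78027781  0.56833491 -1.02304084] 12.225
```

View pics/c5.png

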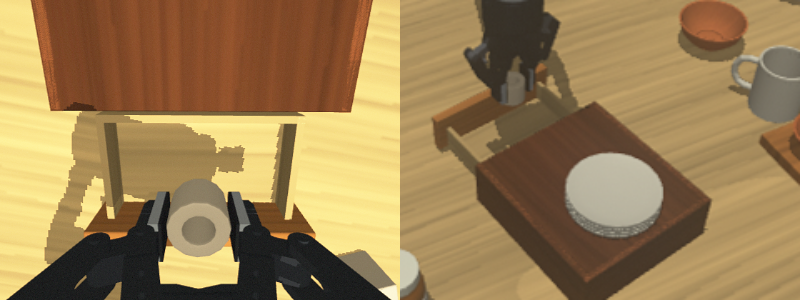

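The prop is held upright, centred over the open drawer. I lower it now.

>>> carry_out(
  series=[
    {"tx": 0,"ty": 0,"tz": 15,"spin": 0},
    {"tx": 0,"ty": 0,"tz": 35,"spin": 0},
    {"tx": 0,"ty": 0,"tz": 52,"spin": 0},
    {"tx": 0,"ty": 0,"tz": 64,"spin": 0},
    {"tx": 0,"ty": 0,"tz": 70,"spin": 0},
    {"tx": 0,"ty": 0,"tz": 73,"spin": 0},
    {"tx": 0,"ty": 0,"tz": 74,"spin": 0},
    {"tx": 0,"ty": 0,"tz": 74,"spin": 0},
  ],
)

```text
time: 13.32
ee_pos: [568.0, 16.2, 22.8]
ee_rot: [[0.982, 0.189, 0.001], [0.189, -0.982, -0.0], [0.001, 0.0, -1.0]]
force: [0.5, -0.4, -0.5]
gripper_width: 36.1
grip_force: 30.2
```

>>> carry_out(
  series=[
    {"tx": 0,"ty": 0,"tz": 1,"spin": 0},
    {"tx": 0,"ty": 0,"tz": 2,"spin": 0},
    {"tx": 0,"ty": 0,"tz": 2,"spin": 0},
  ],
)

```text
time: 13.7
ee_pos: [567.6, 16.2, 20.3]
ee_rot: [[0.982, 0.189, 0.0], [0.189, -0.982, 0.0], [0.0, 0.0, -1.0]]
force: [0.8, -0.7, -0.6]
gripper_width: 35.6
grip_force: 30.2
```

>>> carry_out(
  series=[
    {"tx": 0,"ty": 0,"tz": 0.5,"spin": 0},
    {"tx": 0,"ty": 0,"tz": 1,"spin": 0},
    {"tx": 0,"ty": 0,"tz": 1,"spin": 0},
  ],
)

```text
time: 14.08
ee_pos: [567.7, 16.2, 20.2]
ee_rot: [[0.982, 0.189, -0.0], [0.189, -0.982, -0.0], [-0.0, 0.0, -1.0]]
force: [-3.6, 0.6, 6.9]
gripper_width: 35.6
grip_force: 30.8
```

Floor contact (about 7 N upward), so I release and lift away.

>>> carry_out(
  series=[
    {"tx": 0,"ty": 0,"tz": -0.5,"spin": 0},
    {"tx": 0,"ty": 0,"tz": -0.5,"spin": 0},
    {"tx": 0,"ty": 0,"tz": -0.5,"spin": 0},
    {"tx": 0,"ty": 0,"tz": -0.5,"spin": 0},
    {"tx": 0,"ty": 0,"tz": -5,"spin": 0},
    {"tx": 0,"ty": 0,"tz": -15,"spin": 0},
    {"tx": 0,"ty": 0,"tz": -35,"spin": 0},
    {"tx": 0,"ty": 0,"tz": -65,"spin": 0},
    {"tx": 0,"ty": 0,"tz": -90,"spin": 0},
    {"tx": -20,"ty": 0,"tz": -100,"spin": 0},
    {"tx": -50,"ty": 0,"tz": -100,"spin": 0},
    {"tx": -85,"ty": 0,"tz": -100,"spin": 0},
  ],
  hand=56,
)

```text
time: 15.58
ee_pos: [484.2, -0.1, 121.2]
ee_rot: [[0.982, 0.189, 0.003], [0.189, -0.982, -0.001], [0.003, 0.001, -1.0]]
force: [0.0, -0.2, 0.8]
gripper_width: 56.1
grip_force: 0.0
```

```bash
python3 - <<'E'
from h import *
st=sensors.get_state(); a=save('wrist','w6.png'); b=save('scene','s6.png')
cv2.imwrite('pics/c6.png',np.hstack([cv2.resize(a,(400,300)),cv2.resize(b[130:310,200:440],(400,300))])[:,:,::-1])
print(st['ee_pos'],st['gripper_width'],st['force'],st['time'])
E
```

```text
[ 4.84220162e+02 -1.38902634e-01  1.21232774e+02] 56.11027781320373 [ 0.02896996 -0.24357812  0.81714177] 15.575
```

View pics/c6.png

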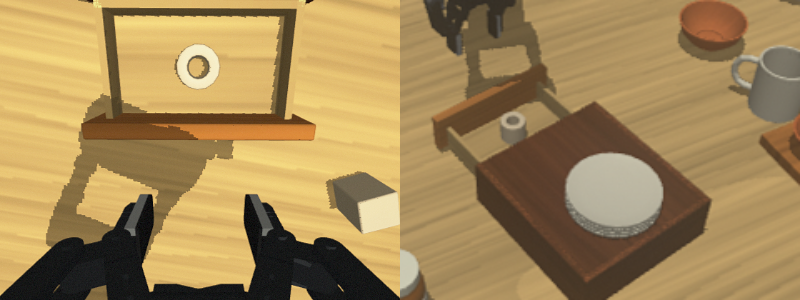

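The prop stands upright in the middle of the open drawer, ring at (198,67) in the left half. Now I close the fingers and go down in front of the drawer.

>>> carry_out(
  series=[
    {"tx": -15,"ty": 0,"tz": 0,"spin": 0},
    {"tx": -25,"ty": 0,"tz": 0,"spin": 0},
    {"tx": -25,"ty": 0,"tz": 25,"spin": 0},
    {"tx": -25,"ty": 0,"tz": 60,"spin": 0},
    {"tx": -25,"ty": 0,"tz": 85,"spin": 0},
    {"tx": -15,"ty": 0,"tz": 91,"spin": 0},
    {"tx": -5,"ty": 0,"tz": 91,"spin": 0},
    {"tx": 3,"ty": 0,"tz": 91,"spin": 0},
    {"tx": 9,"ty": 0,"tz": 91,"spin": 0},
    {"tx": 12,"ty": 0,"tz": 91,"spin": 0},
    {"tx": 13,"ty": 0,"tz": 91,"spin": 0},
    {"tx": 13,"ty": 0,"tz": 91,"spin": 0},
  ],
  hand=0,
)

```text
time: 17.18
ee_pos: [496.7, 2.7, 28.3]
ee_rot: [[0.982, 0.189, -0.0], [0.189, -0.982, 0.0], [-0.0, -0.0, -1.0]]
force: [-0.2, 0.7, -0.3]
gripper_width: -0.2
grip_force: 0.0
```

>>> carry_out(
  series=[
    {"tx": 1,"ty": 0,"tz": 0,"spin": 0},
    {"tx": 3,"ty": 0,"tz": 0,"spin": 0},
    {"tx": 5,"ty": 0,"tz": 0,"spin": 0},
    {"tx": 7,"ty": 0,"tz": 0,"spin": 0},
    {"tx": 9,"ty": 0,"tz": 0,"spin": 0},
    {"tx": 11,"ty": 0,"tz": 0,"spin": 0},
    {"tx": 13,"ty": 0,"tz": 0,"spin": 0},
    {"tx": 15,"ty": 0,"tz": 0,"spin": 0},
  ],
)

```text
time: 18.18
ee_pos: [510.2, 5.2, 28.1]
ee_rot: [[0.982, 0.189, -0.004], [0.189, -0.982, -0.0], [-0.004, -0.0, -1.0]]
force: [-6.5, -2.6, 5.1]
gripper_width: 0.0
grip_force: 3.3
```

>>> carry_out(
  series=[
    {"tx": 2,"ty": 0,"tz": 0,"spin": 0},
    {"tx": 4,"ty": 0,"tz": 0,"spin": 0},
    {"tx": 7,"ty": 0,"tz": 0,"spin": 0},
    {"tx": 10,"ty": 0,"tz": 0,"spin": 0},
    {"tx": 13,"ty": 0,"tz": 0,"spin": 0},
    {"tx": 16,"ty": 0,"tz": 0,"spin": 0},
    {"tx": 19,"ty": 0,"tz": 0,"spin": 0},
    {"tx": 22,"ty": 0,"tz": 0,"spin": 0},
    {"tx": 25,"ty": 0,"tz": 0,"spin": 0},
    {"tx": 28,"ty": 0,"tz": 0,"spin": 0},
    {"tx": 30,"ty": 0,"tz": 0,"spin": 0},
    {"tx": 31,"ty": 0,"tz": 0,"spin": 0},
  ],
)

```text
time: 19.68
ee_pos: [540.2, 10.9, 28.1]
ee_rot: [[0.982, 0.189, -0.005], [0.189, -0.982, -0.001], [-0.005, -0.0, -1.0]]
force: [-8.9, -3.7, 7.2]
gripper_width: -0.3
grip_force: 4.5
```

>>> carry_out(
  series=[
    {"tx": 2,"ty": 0,"tz": 0,"spin": 0},
    {"tx": 4,"ty": 0,"tz": 0,"spin": 0},
    {"tx": 6,"ty": 0,"tz": 0,"spin": 0},
    {"tx": 9,"ty": 0,"tz": 0,"spin": 0},
    {"tx": 12,"ty": 0,"tz": 0,"spin": 0},
    {"tx": 15,"ty": 0,"tz": 0,"spin": 0},
    {"tx": 18,"ty": 0,"tz": 0,"spin": 0},
    {"tx": 20,"ty": 0,"tz": 0,"spin": 0},
    {"tx": 22,"ty": 0,"tz": 0,"spin": 0},
    {"tx": 23,"ty": 0,"tz": 0,"spin": 0},
  ],
)

```text
time: 20.92
ee_pos: [562.1, 15.0, 28.1]
ee_rot: [[0.982, 0.189, -0.007], [0.189, -0.982, -0.001], [-0.007, -0.0, -1.0]]
force: [-10.7, -4.1, 9.0]
gripper_width: -0.2
grip_force: 6.0
```

>>> carry_out(
  series=[
    {"tx": 1,"ty": 0,"tz": -0.3,"spin": 0},
    {"tx": 2.5,"ty": 0,"tz": -0.6,"spin": 0},
    {"tx": 4,"ty": 0,"tz": -0.6,"spin": 0},
    {"tx": 5.5,"ty": 0,"tz": -0.6,"spin": 0},
    {"tx": 7,"ty": 0,"tz": -0.6,"spin": 0},
    {"tx": 8.5,"ty": 0,"tz": -0.6,"spin": 0},
    {"tx": 9.5,"ty": 0,"tz": -0.6,"spin": 0},
    {"tx": 10,"ty": 0,"tz": -0.6,"spin": 0},
  ],
)

```text
time: 21.92
ee_pos: [572.0, 16.9, 28.1]
ee_rot: [[0.982, 0.189, -0.006], [0.189, -0.982, -0.001], [-0.006, -0.0, -1.0]]
force: [-7.8, -4.3, 3.6]
gripper_width: -0.1
grip_force: 4.4
```

>>> carry_out(
  series=[
    {"tx": 0.8,"ty": 0,"tz": 0,"spin": 0},
    {"tx": 1.6,"ty": 0,"tz": 0,"spin": 0},
    {"tx": 2.2,"ty": 0,"tz": 0,"spin": 0},
    {"tx": 2.2,"ty": 0,"tz": 0,"spin": 0},
  ],
)

```text
time: 22.42
ee_pos: [573.8, 17.2, 28.1]
ee_rot: [[0.982, 0.189, -0.007], [0.189, -0.982, -0.001], [-0.007, -0.0, -1.0]]
force: [-9.2, -4.3, 4.6]
gripper_width: -0.1
grip_force: 4.9
```

>>> carry_out(
  series=[
    {"tx": 0.5,"ty": 0,"tz": 0,"spin": 0},
    {"tx": 0.9,"ty": 0,"tz": 0,"spin": 0},
  ],
)

```text
time: 22.68
ee_pos: [574.7, 17.3, 28.1]
ee_rot: [[0.982, 0.189, -0.007], [0.189, -0.982, -0.001], [-0.007, -0.0, -1.0]]
force: [-9.8, -4.4, 6.2]
gripper_width: -0.1
grip_force: 5.2
```

>>> carry_out(
  series=[
    {"tx": 0.5,"ty": 0,"tz": 0,"spin": 0},
    {"tx": 0.8,"ty": 0,"tz": 0,"spin": 0},
  ],
)

```text
time: 22.92
ee_pos: [575.5, 17.5, 28.1]
ee_rot: [[0.982, 0.189, -0.007], [0.189, -0.982, -0.001], [-0.007, -0.0, -1.0]]
force: [-9.6, -4.4, 4.7]
gripper_width: 0.0
grip_force: 5.0
```

>>> carry_out(
  series=[
    {"tx": 0.3,"ty": 0,"tz": 0,"spin": 0},
    {"tx": 0.6,"ty": 0,"tz": 0,"spin": 0},
  ],
)

```text
time: 23.18
ee_pos: [575.9, 17.6, 28.1]
ee_rot: [[0.982, 0.189, -0.007], [0.189, -0.982, -0.001], [-0.008, -0.0, -1.0]]
force: [-10.9, -5.2, 6.2]
gripper_width: -0.0
grip_force: 5.7
```

>>> carry_out(
  series=[
    {"tx": 0.3,"ty": 0,"tz": 0,"spin": 0},
    {"tx": 0.6,"ty": 0,"tz": 0,"spin": 0},
  ],
)

```text
time: 23.42
ee_pos: [576.1, 17.6, 28.1]
ee_rot: [[0.982, 0.189, -0.008], [0.189, -0.982, -0.001], [-0.009, -0.0, -1.0]]
force: [-12.3, -5.2, 8.4]
gripper_width: 0.1
grip_force: 6.6
```

>>> carry_out(
  series=[
    {"tx": 0.3,"ty": 0,"tz": 0,"spin": 0},
    {"tx": 0.4,"ty": 0,"tz": 0,"spin": 0},
  ],
)

```text
time: 23.68
ee_pos: [576.2, 17.7, 28.1]
ee_rot: [[0.982, 0.189, -0.009], [0.189, -0.982, -0.001], [-0.009, -0.0, -1.0]]
force: [-13.3, -6.2, 8.3]
gripper_width: 0.1
grip_force: 7.2
```

At the stop again, at the same place as before and about 17 N. I draw back slowly.

>>> carry_out(
  series=[
    {"tx": -2,"ty": 0,"tz": 0,"spin": 0},
    {"tx": -4,"ty": 0,"tz": 0,"spin": 0},
    {"tx": -6,"ty": 0,"tz": 0,"spin": 0},
    {"tx": -8,"ty": 0,"tz": 0,"spin": 0},
    {"tx": -11,"ty": 0,"tz": 0,"spin": 0},
    {"tx": -15,"ty": 0,"tz": 0,"spin": 0},
    {"tx": -22,"ty": 0,"tz": 0,"spin": 0},
    {"tx": -35,"ty": 0,"tz": 0,"spin": 0},
    {"tx": -50,"ty": 0,"tz": 0,"spin": 0},
    {"tx": -70,"ty": 0,"tz": 0,"spin": 0},
    {"tx": -90,"ty": 0,"tz": 0,"spin": 0},
    {"tx": -105,"ty": 0,"tz": -10,"spin": 0},
  ],
)

```text
time: 25.18
ee_pos: [474.5, -1.0, 38.2]
ee_rot: [[0.982, 0.189, -0.002], [0.189, -0.982, 0.001], [-0.002, -0.001, -1.0]]
force: [0.0, -0.3, -0.3]
gripper_width: 0.3
grip_force: 0.0
```

>>> carry_out(
  series=[
    {"tx": -10,"ty": 0,"tz": -30,"spin": 0},
    {"tx": -15,"ty": 0,"tz": -75,"spin": 0},
    {"tx": -20,"ty": 0,"tz": -115,"spin": 0},
    {"tx": -20,"ty": 0,"tz": -130,"spin": 0},
    {"tx": -20,"ty": 0,"tz": -130,"spin": 0},
  ],
)

```text
time: 25.8
ee_pos: [457.4, -5.1, 169.2]
ee_rot: [[0.982, 0.189, 0.002], [0.189, -0.982, -0.0], [0.002, 0.001, -1.0]]
force: [-1.1, -0.3, -1.1]
gripper_width: -0.1
grip_force: 0.0
```

```bash
python3 - <<'E'
from h import *
st=sensors.get_state(); a=save('wrist','w7.png'); b=save('scene','s7.png')
cv2.imwrite('pics/c7.png',np.hstack([cv2.resize(a,(400,300)),cv2.resize(b[130:310,200:440],(400,300))])[:,:,::-1])
print(st['ee_pos'],st['force'],st['time'])
E
```

```text
[457.3941223   -5.1081515  169.18882203] [-1.12397413 -0.26634115 -1.1124243 ] 25.8
```

View pics/c7.png

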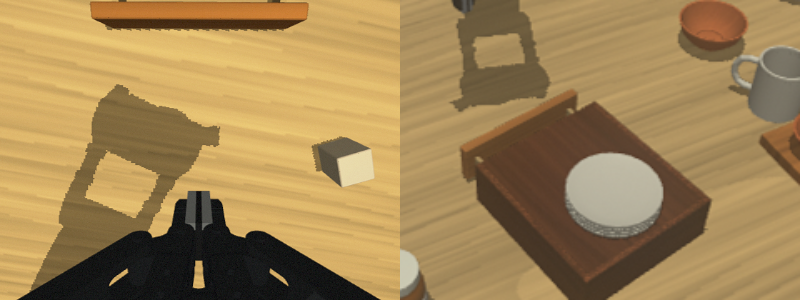

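The drawer is shut and caught at its original position (right half). The robot is clear and the prop is hidden inside.

```bash
python3 -c "
from station import job
print(job.job_done())"
```

```text
the job is handed in; nothing more can be done
None
```

The job is handed in at about 26 s of the 72 s allowed: the drawer was released, the short prop stood upright in it, and it was pushed back until it caught, with wrist force readings at both stops near 17 N (limit 25 N); the shut drawer hides the prop, so its final stance was not seen.

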